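Line up the sockets for stripping a pump

ROBOT

A 6-joint arm with a two-finger parallel gripper is mounted at the origin on the work surface. World frame = base frame: x ahead of the robot, y to its left, z up, the work surface at z = 0. Lengths are in m, angles in rad, forces in N, time in s.
With the tool pointing down it reaches from about 0.35 to 0.975 m from the base axis. Payload 7.1 kg.
Tool frame: the origin (TCP) lies midway between the tips of the shut fingers; the grasp point (between the pads) lies grip_point_offset behind it (grip_point_offset is the distance from the TCP to the grasp point, in m); y points along the fingers, z is the direction in which the jaws open and shut, and the axes are right-handed (so a half turn about y gives the same grasp; the last joint's range is limited). The gripper opens to 88 mm and grips with 3 to 60 N. Pads are 20 mm wide; open, the fingers measure 115 mm over their backs; the gripper's body (75 mm by 178 mm) begins 61 mm behind the grasp point.
Start: joints at [-1.204, 0.423, 1.63, -0, 1.089, -0.019], TCP at [0.235, -0.579, 0.202] pointing down, gripper open.
Joint ranges: [-3, 3], [-0.9, 2.11], [0.09, 2.58], [-1.31, 4.45], [0.11, 2.69], [-2.54, 2.54]. Speed limits (rad/s): [2.39, 2.39, 3.01, 3.14, 3.14, 3.14].

INTERFACE

Orientations are given as a unit quaternion [x, y, z, w].
In Python, from plant import * gives the robot as it stands. The module is installed in compiled form; this text tells all that it offers.
- The arm moves only by the tool apply_moves, never from a script. Its argument "moves" is a list of rows, each a list of 6 numbers: the shift along the tool's x, y, z in m, then the turn, a rotation vector about the tool's x, y, z in degrees. In form: [[dx, dy, dz, rx, ry, rz], ...]. A call has 1 to 12 rows; each row is the pose to reach, as a shift and turn from the pose commanded when the call began, along the tool's axes at that moment; what a row does not reach only later rows make up. A row lasts 1/12 s, in which the tool goes at most 41.7 mm and 7.16 degrees, less where a joint would pass 70% of its speed; a pose out of reach is approached as far as the arm can. A call with a gripper value outside its range is refused whole. "fingers" is the opening, from -1 (shut) to 1 (fully open), set as the call begins (left out, the last holds). The fingers move at their own pace and stop on an object; the grip force is fixed at half the most. Time passes only in rows, so rows that repeat a pose let the fingers close. It gives the time, the measured TCP pose, the force and the opening at its end, in the units of the state.
- get_state(): the state, without advancing time (a new reading comes with each control period).
- grab_frame(name): name is "scene" or "side" or "wrist"; returns a dict with "image" (480x640x3 uint8, red, green, blue), "K" (3x3 intrinsics, pixels), "k1" (the pictures are not rectified: a ray, as slopes to the right and down, at radius r is drawn at 1 + k1 r^2 times it, then the intrinsics apply), "T" (4x4, takes a point from camera to world coordinates); the wrist camera has in their place "hand_eye" (4x4, takes a point from camera to tool coordinates, whose origin is the TCP and whose axes are the tool frame's). Camera axes: x right, y up, looking along -z (the intrinsics and any distortion apply to the point x, -y, -z); pixel columns grow to the right and rows downward; lengths in m; the calibration is good to about 2 mm. A picture is of the moment at which its call begins: read the wrist's pose just before it. There is no depth.
- finish_job(): hands the job in, once; it reports no verdict.
Trained networks look in a picture, given as the dict that the camera call returned (one of the last four; its "shot" number tells which), for a name from the list of things; names that differ only in an ending like _2 or _b are one class to them, and where a whole thing is asked for, a point or a joint stands for the part that bears it (a point fixed in the world has none). Each returns a list of dicts, best first, with "conf" (0 to 1); they miss things now and then, are a little off and sometimes report something else, mostly with a low value. They report only what shows in the picture. A call takes as long as a camera call. They do not tell look-alikes from the thing itself.
- look_for(picture, query): "xyz" ([x, y, z] in m, in the coordinates of the camera as it stood for that picture, good to about 4 mm: the middle of the surface that is visible of it).
- tip_of(picture, query): "xyz" ([x, y, z] in m, in the coordinates of the camera as it stood for that picture, good to about 4 mm: a listed point, or the origin of a listed thing).
The state is a dict: "time": time; "qpos": joint angles; "joint_vel": joint speeds; "joint_efforts": joint torques, N m; "tool_pos": TCP position; "ee_rot": TCP orientation; "ft_force": force on the tool from outside, world axes, zero at the start; "moment": the same for the moment, N m; "grip_width": finger opening in m.
Only numpy, scipy, OpenCV 4.12 (cv2) and the standard library are available. Lean on these libraries where they do the work, as an engineer would, in place of code of your own. Each camera call takes 0.05 s, during which the arm holds its last target. There are 200 camera calls.

TASK

I am about to strip the blue pump that stands beside the socket tray. Stand the four steel wrench sockets upright on the tray's four black pads, one centred on each pad, in order of size, with the largest on the pad nearest the pump and the smallest at the other end. One of them has slipped into the gap between the two blue parts bins: lift it out by its top.

Things in the scene. Friction and masses are not known exactly. Their poses are not given: they have to be found in the camera images.
- socket_19_mid (a point): the smallest of the four bright steel wrench sockets: an upright round steel cylinder 26 mm across at its widest and 56 mm tall, with a dark hexagonal mouth on top; the point lies on its axis half-way up (28 mm above its foot), z up along the axis. It stands loose and upright on the table beyond the socket tray.
- socket_24_mid (a point): the second smallest of the four bright steel wrench sockets: an upright round steel cylinder 33 mm across at its widest and 62 mm tall, with a dark hexagonal mouth on top; the point lies on its axis half-way up (31 mm above its foot), z up along the axis. It stands upright on the table in the 38 mm wide gap between the two parts bins, so that only its top 24 mm show above them.
- socket_30_mid (a point): the second largest of the four bright steel wrench sockets: an upright round steel cylinder 41 mm across at its widest and 70 mm tall, with a dark hexagonal mouth on top; the point lies on its axis half-way up (35 mm above its foot), z up along the axis. It stands loose and upright on the table beyond the socket tray.
- socket_36_mid (a point): the largest of the four bright steel wrench sockets: an upright round steel cylinder 51 mm across at its widest and 78 mm tall, with a dark hexagonal mouth on top; the point lies on its axis half-way up (39 mm above its foot), z up along the axis. It stands loose and upright on the table beyond the socket tray.
- pad_1: pad 1 of four equal round black pads, 54 mm across, 80 mm apart in a row on the fixed aluminium socket tray (66 mm wide, 330 mm long, 20 mm high lips at its two ends). Origin: pad centre on the tray's top, 10 mm above the table, where a socket's foot rests; x across the tray, y along the row from pad 1 to pad 4.
- pad_2: pad 2 of four equal round black pads, 54 mm across, 80 mm apart in a row on the fixed aluminium socket tray (66 mm wide, 330 mm long, 20 mm high lips at its two ends). Origin: pad centre on the tray's top, 10 mm above the table, where a socket's foot rests; x across the tray, y along the row from pad 1 to pad 4.
- pad_3: pad 3 of four equal round black pads, 54 mm across, 80 mm apart in a row on the fixed aluminium socket tray (66 mm wide, 330 mm long, 20 mm high lips at its two ends). Origin: pad centre on the tray's top, 10 mm above the table, where a socket's foot rests; x across the tray, y along the row from pad 1 to pad 4.
- pad_4: pad 4 of four equal round black pads, 54 mm across, 80 mm apart in a row on the fixed aluminium socket tray (66 mm wide, 330 mm long, 20 mm high lips at its two ends). Origin: pad centre on the tray's top, 10 mm above the table, where a socket's foot rests; x across the tray, y along the row from pad 1 to pad 4.
- pump: small electric pump, fixed, past either end of the socket tray (an open carton stands past the other end): blue finned motor with black terminal box and fan cowl, blue round casing; 120 mm by 230 mm, 165 mm high. Origin: about the centre of its underside on the table; y along the motor shaft, casing towards -y.
- bins: two shallow blue plastic parts bins with small fittings in them, side by side and fixed to the table, each 105 mm (x) by 48 mm (y) and 38 mm high, with a gap 38 mm wide between them that runs along x and is open at both ends. Origin: on the table in the middle of the gap, z up.
Things that resemble listed ones, but are neither listed nor needed, are in the scene too. Leave any white look-alike of the pump alone. Leave any red look-alike of the part that bears socket_36_mid alone.

How it is judged:
By the outcome, as a careful person would: the job done as asked, in the order asked, and still so for the second after the job is handed in, with the robot touching nothing.
It also fails if it takes over 104 s, if anything falls off the work surface, if the arm or the gripper's body presses on something with over 40 N, if the wrist force passes 120 N, or if a joint passes its speed limit or range.

## Working session

There is one attempt and no reset: what is moved stays moved. The work goes in short steps, Python scripts to look and compute and a tool call to move; the robot and the scene stay as the last step left them, time stands still between calls to the robot, and variables do not carry over. Pictures are saved under pics/ and viewed, about 12 in all and at most 16, crops included, and the job is handed in when it is done.

Besides the shell and the picture viewer there is one more tool, called after ">>>" as name(argument=value, ...), one argument or row to a line, values as JSON. apply_moves: Moves the arm, as the interface text tells. Its arguments: {"type":"object","properties":{"moves":{"type":"array","items":{"type":"array","items":{"type":"number"}}},"fingers":{"type":"number"}},"required":["moves"]}

```bash
mkdir -p pics; cat > h.py <<'E'
from plant import *
import numpy as np, cv2
from scipy.spatial.transform import Rotation as R
def cam_T(f):
    if 'T' in f: return np.array(f['T'])
    s=f['st']; T=np.eye(4); T[:3,:3]=R.from_quat(s['ee_rot']).as_matrix(); T[:3,3]=s['tool_pos']
    return T@np.array(f['hand_eye'])
def grab(n):
    s=get_state(); f=grab_frame(n); f['st']=s; return f
def w(f,p): return (cam_T(f)@np.r_[p,1])[:3]
def proj(f,P):
    p=(np.linalg.inv(cam_T(f))@np.r_[P,1])[:3]; a=np.array([p[0],-p[1]])/-p[2]
    a=a*(1+f['k1']*(a@a)); K=np.array(f['K']); return K[:2,:2]@a+K[:2,2]
def ray_z(f,uv,z):
    K=np.array(f['K']); d=np.linalg.inv(K[:2,:2])@(np.array(uv)-K[:2,2]); a=d.copy()
    for _ in range(20): a=d/(1+f['k1']*(a@a))
    T=cam_T(f); v=T[:3,:3]@np.r_[a[0],-a[1],-1]; o=T[:3,3]; return o+v*(z-o[2])/v[2]
def find(f,q,fn=tip_of):
    for r in fn(f,q)[:4]:
        P=w(f,r['xyz']); print(q,fn.__name__,round(r['conf'],2),P.round(3),proj(f,P).round(0))
def save(f,n,crop=None,sc=1):
    im=f['image'][:,:,::-1]
    if crop: x0,y0,x1,y1=crop; im=im[y0:y1,x0:x1]
    cv2.imwrite('pics/'+n,cv2.resize(im,None,fx=sc,fy=sc,interpolation=cv2.INTER_CUBIC))
Q=['socket_19_mid','socket_24_mid','socket_30_mid','socket_36_mid','pad_1','pad_4','pump','bins']
E
python3 - <<'E'
from h import *
s=get_state(); print(s['time'],s['tool_pos'],s['ee_rot'],s['grip_width'])
try: print(grip_point_offset)
except Exception as e: print(e)
for c in ['scene','side']:
    f=grab(c); save(f,c+'0.png'); print(c,cam_T(f)[:3,3].round(2))
    for q in Q: find(f,q)
print(get_state()['time'])
E
```

```text
0.0 [ 0.23501516 -0.57852731  0.20122102] [-0.13563506  0.69450422 -0.69348094  0.13546662] 0.0880022347805164
0.0187
scene [0.95 0.08 0.82]
socket_19_mid call 0.72 [ 0.621 -0.006  0.022] [288. 332.]
socket_24_mid call 0.93 [0.654 0.163 0.028] [375. 356.]
socket_24_mid call 0.2 [ 0.666  0.168 -0.001] [375. 367.]
socket_30_mid call 0.72 [ 0.64  -0.1    0.035] [238. 333.]
socket_36_mid call 0.72 [ 0.571 -0.293  0.039] [153. 290.]
socket_36_mid call 0.67 [ 0.639 -0.207  0.037] [184. 326.]
socket_36_mid call 0.2 [ 0.621 -0.008  0.021] [287. 332.]
pad_1 call 0.79 [0.486 0.042 0.009] [320. 278.]
pad_1 call 0.73 [0.499 0.121 0.004] [356. 288.]
pad_1 call 0.63 [ 0.469 -0.117  0.013] [248. 263.]
pad_1 call 0.61 [ 0.473 -0.035  0.009] [285. 269.]
pad_4 call 0.79 [0.486 0.042 0.009] [320. 278.]
pad_4 call 0.73 [0.499 0.121 0.004] [356. 288.]
pad_4 call 0.63 [ 0.469 -0.117  0.013] [248. 263.]
pad_4 call 0.61 [ 0.473 -0.035  0.009] [285. 269.]
pump call 0.8 [0.471 0.423 0.   ] [496. 290.]
pump call 0.6 [ 0.241  0.415 -0.002] [481. 208.]
bins call 0.66 [0.488 0.044 0.014] [321. 277.]
side [0.37 0.
[... 156 characters left out ...]
-0.099  0.034] [241. 216.]
socket_30_mid call 0.29 [ 0.469 -0.114  0.008] [314. 226.]
socket_36_mid call 0.74 [ 0.638 -0.21   0.041] [253. 192.]
socket_36_mid call 0.74 [ 0.564 -0.294  0.037] [287. 180.]
pad_1 call 0.82 [0.489 0.125 0.013] [291. 289.]
pad_1 call 0.58 [ 0.475 -0.038  0.014] [308. 242.]
pad_1 call 0.55 [0.48  0.038 0.013] [301. 262.]
pad_1 call 0.46 [ 0.465 -0.12   0.01 ] [316. 225.]
pad_4 call 0.82 [0.489 0.125 0.013] [291. 289.]
pad_4 call 0.58 [ 0.475 -0.038  0.014] [308. 242.]
pad_4 call 0.55 [0.48  0.038 0.013] [301. 262.]
pad_4 call 0.46 [ 0.465 -0.12   0.01 ] [316. 225.]
pump call 0.97 [0.466 0.424 0.003] [275. 429.]
pump call 0.79 [ 0.236  0.408 -0.002] [433. 436.]
0.9
```

View pics/scene0.png

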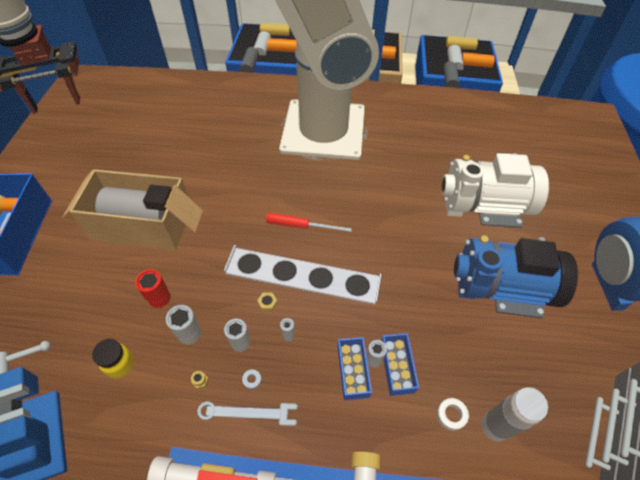

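View pics/side0.png

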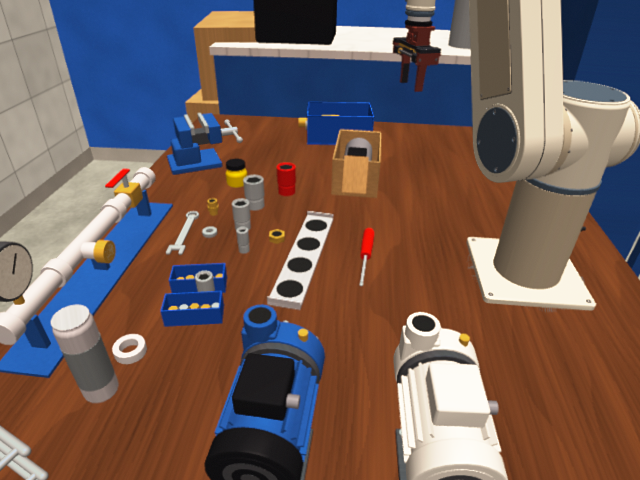

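The blue pump is at about (515,270) in the scene view, on the +y side, so the pad at (356,288) takes the largest socket.

Candidates for socket_36:
- Steel one at (184,326): this is my choice.
- Red look-alike at (153,290): leave it.

The others are steel 30 at (238,333), 19 at (288,330) and 24 in the gap at (376,352). The brass and nut items are unrelated.

```bash
python3 - <<'E'
from h import *
s=get_state(); A=R.from_quat(s['ee_rot']).as_matrix(); print(A.round(3))
f=grab('wrist'); print(np.array(f['hand_eye']).round(3),f['K'],f['k1'])
for sg in (1,-1):
    z=sg*np.array([.994,-.111,0]);z/=np.linalg.norm(z); y=np.array([0,0,-1.]); x=np.cross(y,z); B=np.c_[x,y,z]
    print(sg,np.degrees(R.from_matrix(A.T@B).as_rotvec()).round(2),x)
    for P in ([.64,-.155,.30],):print((A.T@(np.array(P)-s['tool_pos'])).round(4))
f=grab('scene'); save(f,'crop1.png',(130,220,430,410),2.6)
E
```

```text
[[-0.926  0.     0.376]
 [-0.376 -0.    -0.926]
 [-0.    -1.     0.   ]]
[[ 0.001 -0.964 -0.267 -0.074]
 [-0.     0.267 -0.964 -0.183]
 [ 1.     0.001 -0.    -0.001]
 [ 0.     0.     0.     1.   ]] [[348.80169044   0.         320.08755079]
 [  0.         348.80169044 237.05751395]
 [  0.           0.           1.        ]] -0.05563238119125505
1 [ -0.   -61.52   0.  ] [-0.11098019 -0.99382262 -0.        ]
[-0.5346 -0.098  -0.2405]
-1 [ -0.   118.48  -0.  ] [0.11098019 0.99382262 0.        ]
[-0.5346 -0.098  -0.2405]
```

View pics/crop1.png

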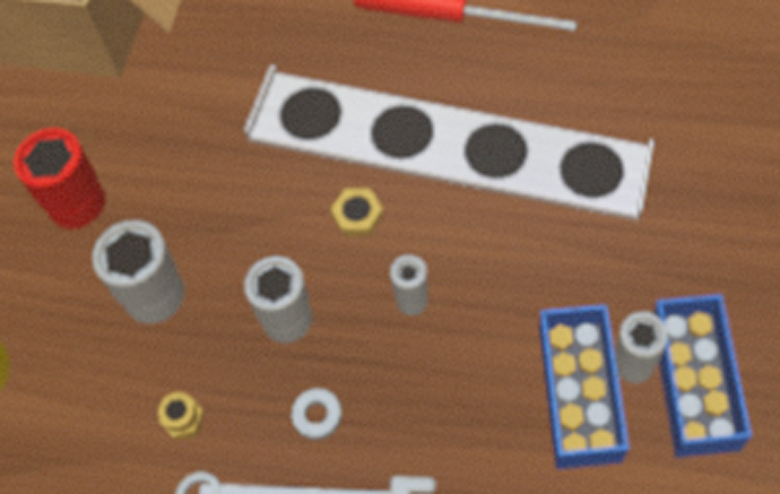

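```bash
cat >> h.py <<'E'
def d(P,info=True):
    "shift in tool axes from present TCP to P"
    s=get_state(); A=R.from_quat(s['ee_rot']).as_matrix(); return ((A.T@(np.array(P)-s['tool_pos']))*1000).round(1)
E
python3 - <<'E'
from h import *
print(d([.60,-.04,.30]))
f=grab('scene')
L=[[658,300],[677,452],[603,308],[627,458]]
P=[ray_z(f,np.array(p)/2.6+[130,220],.038) for p in L]
for p in P: print(p.round(3))
E
```

```text
[-540.8  -98.  -362.2]
[0.615 0.177 0.038]
[0.725 0.193 0.038]
[0.626 0.137 0.038]
[0.732 0.159 0.038]
```

>>> apply_moves(
  moves=[
    [-100, 0, 0, 0, 0, 0],
  ],
  fingers=2,
)

```text
out of range
```

>>> apply_moves(
  moves=[
    [-0.04, -0.06, -0.03, 0, -6, 0],
    [-0.08, -0.098, -0.06, 0, -12, 0],
    [-0.12, -0.098, -0.08, 0, -18, 0],
    [-0.16, -0.098, -0.1, 0, -24, 0],
    [-0.19, -0.098, -0.12, 0, -30, 0],
    [-0.22, -0.098, -0.145, 0, -36, 0],
    [-0.25, -0.098, -0.165, 0, -42, 0],
    [-0.28, -0.098, -0.185, 0, -48, 0],
    [-0.31, -0.098, -0.205, 0, -54, 0],
    [-0.34, -0.098, -0.225, 0, -60, 0],
    [-0.37, -0.098, -0.245, 0, -61.5, 0],
    [-0.4, -0.098, -0.265, 0, -61.5, 0],
  ],
)

```text
time: 2.05
tool_pos: [0.5008, -0.1901, 0.3003]
ee_rot: [0.472, -0.526, 0.527, -0.472]
ft_force: [-0.2, -0.5, -0.3]
grip_width: 0.0876
```

The first of those two calls was malformed and was refused whole, so nothing moved; only the second ran.

```bash
python3 - <<'E'
from h import *
s=get_state();print(R.from_quat(s['ee_rot']).as_matrix().round(3).tolist(), s['tool_pos'], d([.60,-.04,.30]))
E
```

```text
[[-0.11, 0.001, 0.994], [-0.994, -0.0, -0.11], [0.0, -1.0, 0.001]] [ 0.50075214 -0.19013405  0.30031999] [-160.1    0.3   82.2]
```

>>> apply_moves(
  moves=[
    [-0.036, 0, 0.02, 0, 0, 0],
    [-0.072, 0, 0.04, 0, 0, 0],
    [-0.108, 0, 0.06, 0, 0, 0],
    [-0.144, 0, 0.075, 0, 0, 0],
    [-0.16, 0, 0.082, 0, 0, 0],
    [-0.16, 0, 0.082, 0, 0, 0],
    [-0.16, 0, 0.082, 0, 0, 0],
  ],
)

```text
time: 2.63
tool_pos: [0.5992, -0.0415, 0.2996]
ee_rot: [-0.472, 0.527, -0.527, 0.472]
ft_force: [-1.4, -0.3, -0.4]
grip_width: 0.088
```

```bash
python3 - <<'E'
from h import *
f=grab('wrist'); save(f,'w1.png')
for q in Q[:5]: find(f,q)
find(f,'bins')
E
```

```text
socket_19_mid call 0.89 [ 0.621 -0.004  0.029] [334. 168.]
socket_24_mid call 0.88 [0.649 0.167 0.029] [343.  20.]
socket_30_mid call 0.82 [ 0.641 -0.096  0.034] [355. 236.]
socket_36_mid call 0.85 [ 0.635 -0.203  0.042] [358. 311.]
pad_1 call 0.92 [ 0.466 -0.115  0.011] [233. 258.]
pad_1 call 0.87 [ 0.477 -0.036  0.011] [231. 202.]
pad_1 call 0.71 [0.486 0.046 0.012] [227. 141.]
pad_1 call 0.63 [ 0.618 -0.01   0.032] [332. 173.]
bins call 0.77 [0.668 0.165 0.   ] [356.  27.]
```

View pics/w1.png

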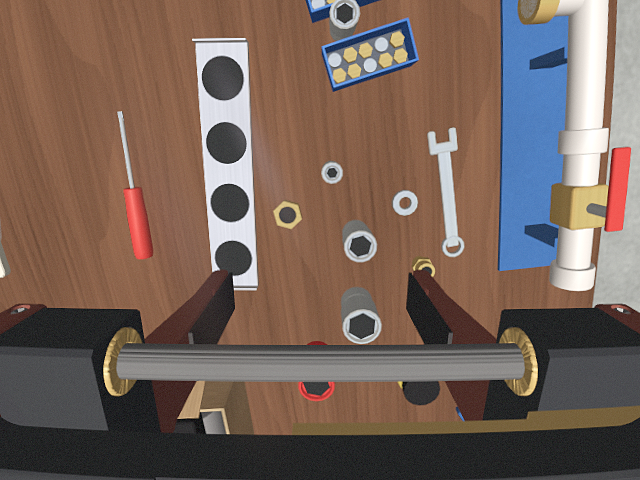

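The wrist view shows the pads in a column at (223,78), (226,143), (229,203), (233,258). Socket mouths are 36 at (361,324), 30 at (360,245), 19 at (332,172), and 24 at (344,12) between the bins.

```bash
cat >> h.py <<'E'
def blob(f,uv,z,th=75,win=30):
    "dark blob nearest uv -> world at height z"
    g=cv2.cvtColor(f['image'],cv2.COLOR_RGB2GRAY); u,v=map(int,uv); x0,y0=max(u-win,0),max(v-win,0)
    m=(g[y0:v+win,x0:u+win]<th).astype(np.uint8)
    n,l,st,c=cv2.connectedComponentsWithStats(m); best=None
    for i in range(1,n):
        if st[i,4]>25:
            e=np.hypot(*(c[i]+[x0,y0]-uv))
            if best is None or e<best[0]: best=(e,i)
    i=best[1]; uv2=c[i]+[x0,y0]; return uv2,st[i,4],ray_z(f,uv2,z)
E
python3 - <<'E'
from h import *
f=grab('wrist')
for uv in [(223,78),(226,143),(229,203),(233,258)]:
    r=blob(f,uv,.01,win=32); print('pad',r[0].round(1),r[1],r[2].round(4))
for n,uv,z in [('36',(361,324),.078),('30',(360,245),.07),('19',(332,172),.056),('24',(344,12),.062)]:
    r=blob(f,uv,z,win=16); print(n,r[0].round(1),r[1],r[2].round(4))
for e in [(333,90),(417,63),(322,47),(411,19)]: print(ray_z(f,e,.038).round(3))
E
```

```text
pad [220.7  74.2] 1087 [0.492  0.1266 0.01  ]
pad [223.2 142.2] 1075 [0.4804 0.0434 0.01  ]
pad [229.4 201.2] 1101 [ 0.4745 -0.0353  0.01  ]
pad [228.2 264.9] 1436 [ 0.4559 -0.1267  0.01  ]
36 [362.1 324.2] 464 [ 0.6357 -0.2046  0.078 ]
30 [360.1 243.9] 290 [ 0.6427 -0.098   0.07  ]
19 [331.5 170.6] 62 [ 0.6174 -0.0062  0.056 ]
24 [343.6  11. ] 220 [0.6486 0.1641 0.062 ]
[0.63  0.087 0.038]
[0.732 0.107 0.038]
[0.622 0.136 0.038]
[0.728 0.155 0.038]
```

>>> apply_moves(
  moves=[
    [0.035, 0.02, 0.012, 0, 0, 0],
    [0.07, 0.04, 0.024, 0, 0, 0],
    [0.105, 0.06, 0.036, 0, 0, 0],
    [0.14, 0.08, 0.049, 0, 0, 0],
    [0.157, 0.11, 0.055, 0, 0, 0],
    [0.157, 0.14, 0.055, 0, 0, 0],
    [0.157, 0.14, 0.055, 0, 0, 0],
  ],
)

```text
time: 3.62
tool_pos: [0.6323, -0.205, 0.1536]
ee_rot: [-0.472, 0.531, -0.525, 0.469]
ft_force: [-1.1, 1.0, -0.6]
grip_width: 0.0878
```

```bash
python3 - <<'E'
from h import *
f=grab('wrist'); save(f,'w2.png')
find(f,'socket_36_mid')
uv=proj(f,[.6357,-.2046,.078]); r=blob(f,uv,.078,win=40); print(uv,r)
print(get_state()['tool_pos'])
E
```

```text
socket_36_mid call 0.64 [ 0.565 -0.292  0.049] [260. 328.]
[325.07078798 239.03153587] (array([328.27904762, 238.4152381 ]), np.int32(1050), array([ 0.63820959, -0.20438724,  0.078     ]))
[ 0.63553339 -0.20431804  0.15935737]
```

View pics/w2.png

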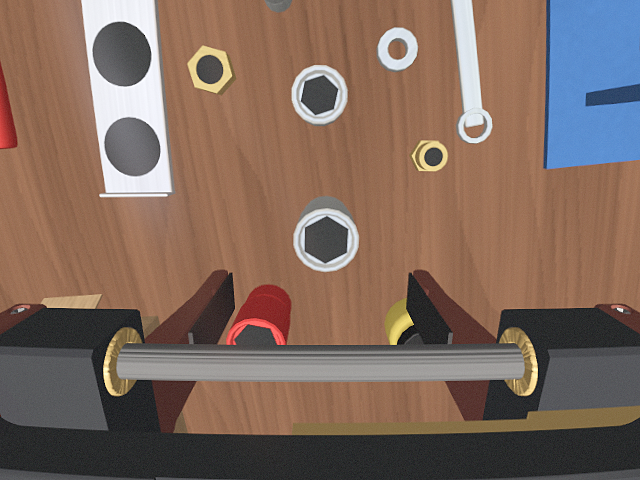

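Socket 36's mouth is at (326,240), central between the fingers. The red look-alike at (262,325) is behind the left finger and clear of the descent.

>>> apply_moves(
  moves=[
    [0, 0.035, 0.001, 0, 0, 0],
    [0, 0.07, 0.001, 0, 0, 0],
    [0, 0.1, 0.001, 0, 0, 0],
    [0, 0.12, 0.001, 0, 0, 0],
    [0, 0.124, 0.001, 0, 0, 0],
    [0, 0.124, 0.001, 0, 0, 0],
    [0, 0.124, 0.001, 0, 0, 0],
  ],
)

```text
time: 4.3
tool_pos: [0.6393, -0.2045, 0.0386]
ee_rot: [0.471, -0.526, 0.528, -0.472]
ft_force: [0.3, 0.0, 0.6]
grip_width: 0.0877
```

>>> apply_moves(
  moves=[
    [0, 0, 0, 0, 0, 0],
    [0, 0, 0, 0, 0, 0],
    [0, 0, 0, 0, 0, 0],
    [0, 0, 0, 0, 0, 0],
    [0, 0, 0, 0, 0, 0],
    [0, 0, 0, 0, 0, 0],
    [0, 0, 0, 0, 0, 0],
    [0, 0, 0, 0, 0, 0],
  ],
  fingers=-1,
)

```text
time: 4.97
tool_pos: [0.637, -0.2044, 0.0361]
ee_rot: [-0.472, 0.527, -0.527, 0.471]
ft_force: [-2.8, 0.6, 4.4]
grip_width: 0.0505
```

>>> apply_moves(
  moves=[
    [0, -0.03, 0, 0, 0, 0],
    [0, -0.06, 0, 0, 0, 0],
    [0, -0.09, 0, 0, 0, 0],
    [0, -0.12, 0, 0, 0, 0],
    [0, -0.12, 0, 0, 0, 0],
    [0, -0.12, 0, 0, 0, 0],
  ],
)

```text
time: 5.47
tool_pos: [0.6382, -0.2047, 0.1567]
ee_rot: [0.471, -0.526, 0.528, -0.472]
ft_force: [-0.8, -0.9, -5.3]
grip_width: 0.0502
```

```bash
python3 - <<'E'
from h import *
s=get_state(); print(s['time'],s['tool_pos'],s['grip_width'],s['ft_force'],d([.492,.125,.155]))
f=grab('wrist')
z=s['tool_pos'][2]-.036+.078
uv=proj(f,[s['tool_pos'][0],s['tool_pos'][1],z]); r=blob(f,uv,z,win=45); print(uv,r)
save(f,'w3.png')
E
```

```text
5.4667 [ 0.63815215 -0.20465799  0.15665359] 0.05020493115277295 [-0.78447074 -0.92016451 -5.27263493] [-311.3    1.  -182. ]
[319.67995273 312.02358222] (array([319.81755515, 314.17830882]), np.int32(4352), array([ 0.63809267, -0.2057301 ,  0.19865359]))
```

>>> apply_moves(
  moves=[
    [-0.027, 0, -0.022, 0, 0, 0],
    [-0.054, 0, -0.043, 0, 0, 0],
    [-0.081, 0, -0.065, 0, 0, 0],
    [-0.108, 0, -0.087, 0, 0, 0],
    [-0.135, 0, -0.108, 0, 0, 0],
    [-0.162, 0, -0.13, 0, 0, 0],
    [-0.189, 0, -0.151, 0, 0, 0],
    [-0.217, 0, -0.173, 0, 0, 0],
    [-0.217, 0, -0.173, 0, 0, 0],
    [-0.217, 0, -0.173, 0, 0, 0],
    [-0.217, 0, -0.173, 0, 0, 0],
  ],
)

```text
time: 6.43
tool_pos: [0.4888, 0.0306, 0.1544]
ee_rot: [-0.472, 0.527, -0.526, 0.471]
ft_force: [0.2, -0.6, -5.3]
grip_width: 0.0507
```

```bash
python3 - <<'E'
from h import *
s=get_state(); print(s['time'],s['tool_pos'],s['grip_width'])
f=grab('wrist'); find(f,'pad_1')
for P in ([.492,.125,.01],[.4835,.0435,.01]):
    uv=proj(f,P); r=blob(f,uv,.01,win=60,th=85); print(uv,r)
save(f,'w3.png')
E
```

```text
6.4333 [0.48877773 0.03057074 0.15443093] 0.050663092521352655
pad_1 call 0.97 [0.482 0.044 0.011] [312. 208.]
pad_1 call 0.7 [0.489 0.122 0.01 ] [309. 121.]
[312.06466127 117.30972584] (array([313.36540502, 118.74071454]), np.int32(2827), array([0.49301441, 0.12364751, 0.01      ]))
[313.20588135 207.42989266] (array([318.50154607, 202.23067409]), np.int32(1617), array([0.48907459, 0.04791337, 0.01      ]))
```

View pics/w3.png

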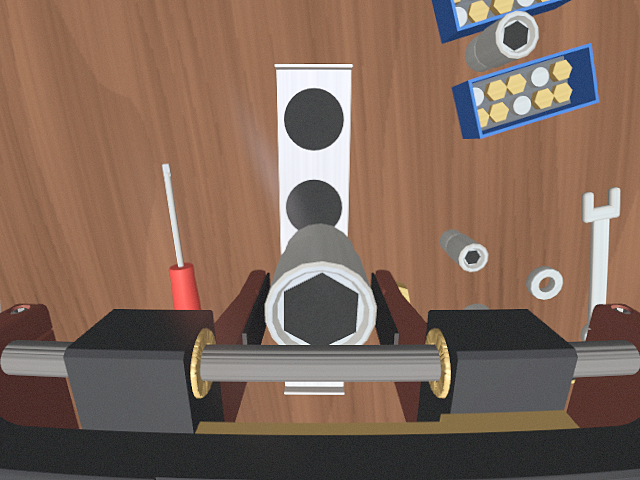

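>>> apply_moves(
  moves=[
    [-0.025, 0, -0.002, 0, 0, 0],
    [-0.05, 0, -0.004, 0, 0, 0],
    [-0.075, 0, -0.006, 0, 0, 0],
    [-0.0935, 0.02, -0.0066, 0, 0, 0],
    [-0.0935, 0.05, -0.0066, 0, 0, 0],
    [-0.0935, 0.075, -0.0066, 0, 0, 0],
    [-0.0935, 0.09, -0.0066, 0, 0, 0],
    [-0.0935, 0.09, -0.0066, 0, 0, 0],
    [-0.0935, 0.09, -0.0066, 0, 0, 0],
    [-0.0935, 0.09, -0.0066, 0, 0, 0],
  ],
)

```text
time: 7.37
tool_pos: [0.4947, 0.1238, 0.0666]
ee_rot: [0.471, -0.527, 0.528, -0.471]
ft_force: [0.2, 0.5, -4.6]
grip_width: 0.0504
```

```bash
python3 - <<'E'
from h import *
for i in range(2):
    s=get_state(); f=grab('side')
    print(s['tool_pos'].round(4),s['ft_force'].round(1),d([.4925,.124,.0475]))
save(f,'s1.png',(180,150,420,330),3)
E
```

```text
[0.4947 0.1238 0.0666] [ 0.2  0.5 -4.6] [ 0.2 19.5 -2.4]
[0.4949 0.1239 0.067 ] [-0.5 -0.4 -4.2] [ 0.3 19.7 -2.4]
```

View pics/s1.png

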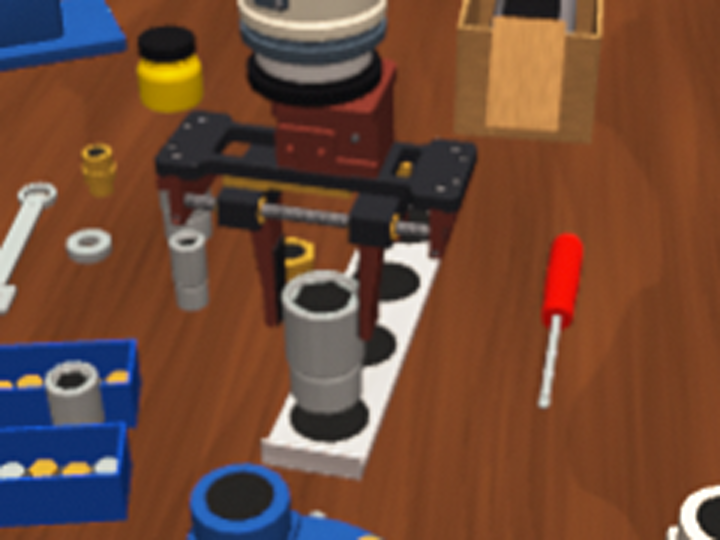

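Socket 36 hangs over the near pad in the side view, at crop (325,350), and is upright. I'll lower it.

>>> apply_moves(
  moves=[
    [0, 0.01, -0.0022, 0, 0, 0],
    [0, 0.016, -0.0022, 0, 0, 0],
    [0, 0.019, -0.0022, 0, 0, 0],
    [0, 0.0205, -0.0022, 0, 0, 0],
    [0, 0.0205, -0.0022, 0, 0, 0],
    [0, 0.0205, -0.0022, 0, 0, 0],
  ],
)

```text
time: 7.97
tool_pos: [0.4906, 0.1242, 0.0461]
ee_rot: [-0.472, 0.527, -0.527, 0.471]
ft_force: [-5.1, -1.4, 8.7]
grip_width: 0.0508
```

```bash
python3 - <<'E'
from h import *
s=get_state(); print(s['tool_pos'].round(4),s['ft_force'].round(1),d([.4925,.124,.046]))
E
```

```text
[0.4906 0.1242 0.0461] [-5.1 -1.4  8.7] [0.  0.1 2. ]
```

>>> apply_moves(
  moves=[
    [0, -0.0005, 0.001, 0, 0, 0],
    [0, -0.0005, 0.001, 0, 0, 0],
    [0, -0.0005, 0.001, 0, 0, 0],
  ],
)

```text
time: 8.22
tool_pos: [0.4922, 0.1242, 0.0461]
ee_rot: [-0.471, 0.527, -0.527, 0.471]
ft_force: [-1.6, -1.9, 2.5]
grip_width: 0.0505
```

>>> apply_moves(
  moves=[
    [0, 0, 0, 0, 0, 0],
    [0, 0, 0, 0, 0, 0],
    [0, 0, 0, 0, 0, 0],
    [0, 0, 0, 0, 0, 0],
    [0, 0, 0, 0, 0, 0],
    [0, 0, 0, 0, 0, 0],
  ],
  fingers=1,
)

```text
time: 8.72
tool_pos: [0.4925, 0.1243, 0.046]
ee_rot: [0.471, -0.527, 0.527, -0.471]
ft_force: [-0.8, 0.4, -0.1]
grip_width: 0.0864
```

>>> apply_moves(
  moves=[
    [0, -0.03, 0, 0, 0, 0],
    [0, -0.06, 0, 0, 0, 0],
    [0, -0.095, 0, 0, 0, 0],
    [0, -0.13, 0, 0, 0, 0],
    [0, -0.13, 0, 0, 0, 0],
    [0, -0.13, 0, 0, 0, 0],
    [0, -0.13, 0, 0, 0, 0],
  ],
)

```text
time: 9.3
tool_pos: [0.4919, 0.1242, 0.1756]
ee_rot: [-0.471, 0.527, -0.527, 0.471]
ft_force: [0.4, 0.4, -0.2]
grip_width: 0.0878
```

```bash
cat >> h.py <<'E'
def pads_(f): 
    for P in PADS: print(proj(f,P).round(0))
PADS=[[.4925,.1237,.01],[.4837,.0442,.01],[.4749,-.0353,.01],[.4661,-.1148,.01]]
E
python3 - <<'E'
from h import *
s=get_state(); print(s['time'],s['tool_pos'].round(4),s['grip_width'])
f=grab('wrist'); find(f,'socket_36_mid'); find(f,'socket_24_mid')
uv=proj(f,[.4925,.124,.088]); print(uv,blob(f,uv,.088,win=45))
print(d([.641,-.098,.15]))
save(f,'w4.png')
E
```

```text
9.3 [0.4919 0.1242 0.1756] 0.08784788315117291
socket_36_mid call 0.45 [ 0.477 -0.035  0.008] [322. 351.]
socket_24_mid call 0.57 [0.646 0.17  0.032] [480. 154.]
[320.51576644 235.81676086] (array([334.546875, 232.6875  ]), np.int32(64), array([0.50398013, 0.12532493, 0.088     ]))
[203.9  24.2 173.6]
```

View pics/w4.png

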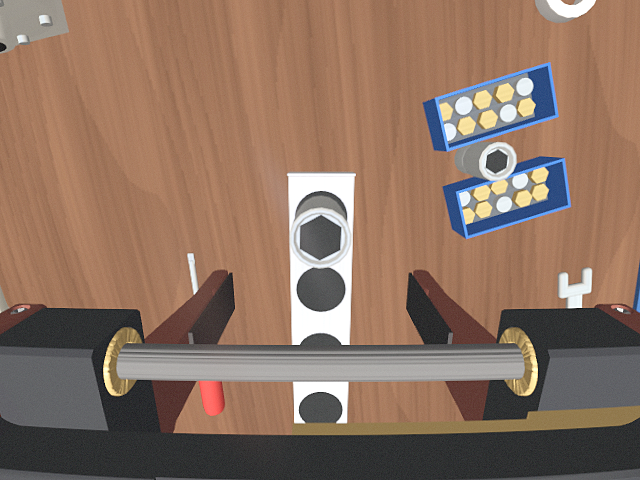

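Socket 36 stands on the near pad with its mouth at (320,237), where (320.5,236) was expected. The 24 is at (497,161) in the gap and well seen, so I'll take it next.

```bash
python3 - <<'E'
from h import *
f=grab('wrist'); s=get_state()
for e in [(444,187),(563,158),(445,151),(557,118)]: print(ray_z(f,e,.038).round(4))
uv,a,P=blob(f,(497,161),.062,win=14); print(uv,a,P.round(4))
print(d([P[0],P[1],.16]))
A=R.from_quat(s['ee_rot']).as_matrix(); print(A.round(3).tolist())
E
```

```text
[0.6081 0.1441 0.038 ]
[0.7199 0.1594 0.038 ]
[0.6098 0.1765 0.038 ]
[0.7124 0.1955 0.038 ]
[497.4556962  160.05063291] 79 [0.646  0.1661 0.062 ]
[-59.   14.1 149. ]
[[-0.111, -0.003, 0.994], [-0.994, -0.001, -0.111], [0.001, -1.0, -0.003]]
```

>>> apply_moves(
  moves=[
    [-0.011, 0, 0.03, 0, -4, 0],
    [-0.022, 0, 0.06, 0, -8, 0],
    [-0.034, 0.005, 0.09, 0, -12, 0],
    [-0.046, 0.015, 0.12, 0, -16, 0],
    [-0.0585, 0.025, 0.151, 0, -16.4, 0],
    [-0.0585, 0.035, 0.151, 0, -16.4, 0],
    [-0.0585, 0.035, 0.151, 0, -16.4, 0],
    [-0.0585, 0.035, 0.151, 0, -16.4, 0],
  ],
)

```text
time: 10.17
tool_pos: [0.647, 0.1651, 0.1388]
ee_rot: [0.543, -0.456, 0.454, -0.54]
ft_force: [-0.9, -0.6, -0.4]
grip_width: 0.0878
```

```bash
python3 - <<'E'
from h import *
f=grab('wrist'); s=get_state(); print(s['tool_pos'].round(4))
uv=proj(f,[.648,.1655,.062]); print(uv); uv,a,P=blob(f,uv,.062,win=30); print(uv,a,P.round(4),d([P[0],P[1],.032]))
find(f,'socket_24_mid'); find(f,'bins'); save(f,'w5.png')
print(R.from_quat(s['ee_rot']).as_matrix().round(3).tolist())
E
```

```text
[0.6473 0.1652 0.14  ]
[321.33322104 238.90779399]
[325.25409836 237.68852459] 122 [0.6508 0.167  0.062 ] [ -1.2 107.9   4.1]
socket_24_mid call 0.76 [0.65  0.166 0.033] [323. 230.]
socket_24_mid call 0.74 [0.487 0.044 0.012] [142. 313.]
bins call 0.6 [ 0.668  0.171 -0.002] [344. 219.]
[[0.174, -0.003, 0.985], [-0.985, -0.001, 0.174], [0.0, -1.0, -0.003]]
```

View pics/w5.png

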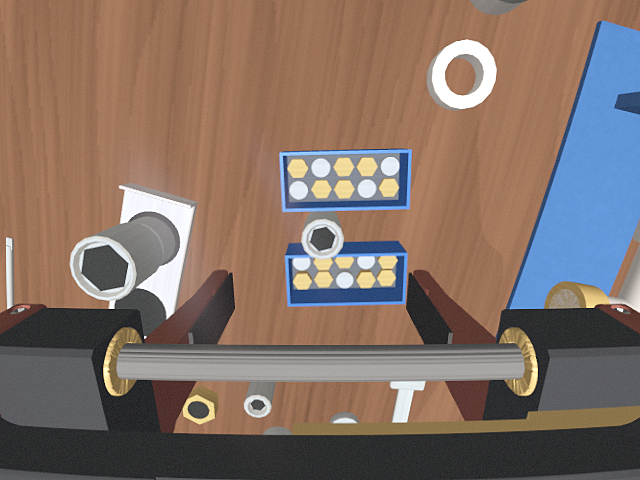

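The gap is square to the jaws, and the 24's mouth is at (322,238), centred for the descent.

>>> apply_moves(
  moves=[
    [0, 0.03, 0.001, 0, 0, 0],
    [-0.0005, 0.06, 0.001, 0, 0, 0],
    [-0.0005, 0.085, 0.001, 0, 0, 0],
    [-0.0005, 0.1, 0.001, 0, 0, 0],
    [-0.0005, 0.106, 0.001, 0, 0, 0],
    [-0.0005, 0.106, 0.001, 0, 0, 0],
    [-0.0005, 0.106, 0.001, 0, 0, 0],
  ],
)

```text
time: 10.9
tool_pos: [0.6505, 0.1664, 0.0362]
ee_rot: [-0.541, 0.454, -0.455, 0.542]
ft_force: [-0.2, 0.1, 0.3]
grip_width: 0.0877
```

>>> apply_moves(
  moves=[
    [0, 0, 0, 0, 0, 0],
    [0, 0, 0, 0, 0, 0],
    [0, 0, 0, 0, 0, 0],
    [0, 0, 0, 0, 0, 0],
    [0, 0, 0, 0, 0, 0],
    [0, 0, 0, 0, 0, 0],
    [0, 0, 0, 0, 0, 0],
    [0, 0, 0, 0, 0, 0],
    [0, 0, 0, 0, 0, 0],
  ],
  fingers=-1,
)

```text
time: 11.65
tool_pos: [0.6496, 0.1662, 0.0349]
ee_rot: [0.542, -0.455, 0.454, -0.542]
ft_force: [-0.4, -0.5, 1.1]
grip_width: 0.0321
```

>>> apply_moves(
  moves=[
    [0, -0.02, 0, 0, 0, 0],
    [0, -0.04, 0, 0, 0, 0],
    [0, -0.07, 0, 0, 0, 0],
    [0, -0.1, 0, 0, 0, 0],
    [0, -0.13, 0, 0, 0, 0],
    [0, -0.15, 0, 0, 0, 0],
    [0, -0.15, 0, 0, 0, 0],
    [0, -0.15, 0, 0, 0, 0],
  ],
)

```text
time: 12.32
tool_pos: [0.6501, 0.1663, 0.1854]
ee_rot: [-0.541, 0.454, -0.455, 0.542]
ft_force: [0.4, -0.2, -2.9]
grip_width: 0.0322
```

```bash
python3 - <<'E'
from h import *
s=get_state(); print(s['time'],s['tool_pos'].round(4),s['grip_width'],d([.4749,-.0353,s['tool_pos'][2]]))
f=grab('wrist'); t=s['tool_pos']; z=t[2]-.034+.062; uv=proj(f,[t[0],t[1],z]); print(uv,blob(f,uv,z,win=25))
E
```

```text
12.3167 [0.6501 0.1663 0.1854] 0.03224639286928629 [ 168.1   -0.3 -207.5]
[319.06431192 298.1066302 ] (array([319.90384615, 296.30364372]), np.int32(988), array([0.65031004, 0.16734416, 0.21336203]))
```

>>> apply_moves(
  moves=[
    [0.021, 0, -0.026, 0, 2, 0],
    [0.042, 0, -0.052, 0, 4, 0],
    [0.063, 0, -0.078, 0, 6, 0],
    [0.084, 0, -0.104, 0, 9, 0],
    [0.105, 0, -0.13, 0, 12, 0],
    [0.126, 0, -0.156, 0, 15, 0],
    [0.147, 0, -0.182, 0, 16.4, 0],
    [0.168, 0.02, -0.2075, 0, 16.4, 0],
    [0.168, 0.05, -0.2075, 0, 16.4, 0],
    [0.168, 0.08, -0.2075, 0, 16.4, 0],
    [0.168, 0.1, -0.2075, 0, 16.4, 0],
    [0.168, 0.1, -0.2075, 0, 16.4, 0],
  ],
)

```text
time: 13.37
tool_pos: [0.4698, -0.035, 0.0799]
ee_rot: [-0.474, 0.53, -0.524, 0.469]
ft_force: [-0.9, 1.0, -2.4]
grip_width: 0.0319
```

>>> apply_moves(
  moves=[
    [0, 0, 0, 0, 0, 0],
    [0, 0, 0, 0, 0, 0],
  ],
)

```text
time: 13.53
tool_pos: [0.4746, -0.0351, 0.0849]
ee_rot: [-0.472, 0.527, -0.527, 0.471]
ft_force: [-0.6, 0.1, -2.4]
grip_width: 0.0318
```

```bash
python3 - <<'E'
from h import *
s=get_state(); print(s['time'],s['tool_pos'].round(4),s['grip_width'],d([.4749,-.0353,.0455]))
f=grab('wrist'); find(f,'pad_1')
for P in PADS: print(proj(f,P).round(0))
save(f,'w6.png')
E
```

```text
13.5333 [ 0.4746 -0.0351  0.0849] 0.03180714853736275 [ 0.1 39.4  0.4]
pad_1 call 0.7 [0.487 0.047 0.011] [324. 127.]
pad_1 call 0.67 [ 0.469 -0.119  0.01 ] [324. 337.]
pad_1 call 0.55 [ 0.478 -0.036  0.007] [324. 240.]
[320.   8.]
[320. 132.]
[320. 240.]
[320. 332.]
```

View pics/w6.png

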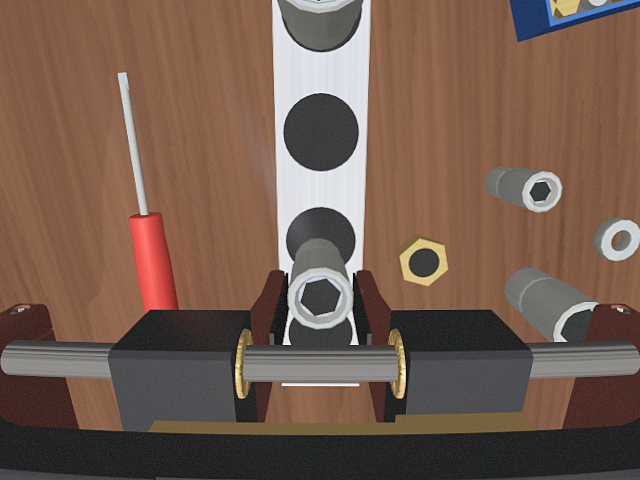

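The empty pads show at (321,132) and (321,240), within about 1 px of my model. I'll lower the 24 onto the third pad.

>>> apply_moves(
  moves=[
    [0.0006, 0.02, 0.0006, 0, 0, 0],
    [0.0006, 0.032, 0.0006, 0, 0, 0],
    [0.0006, 0.037, 0.0006, 0, 0, 0],
    [0.0006, 0.0393, 0.0006, 0, 0, 0],
    [0.0006, 0.0393, 0.0006, 0, 0, 0],
    [0.0006, 0.0393, 0.0006, 0, 0, 0],
    [0.0006, 0.0393, 0.0006, 0, 0, 0],
  ],
)

```text
time: 14.22
tool_pos: [0.4759, -0.0359, 0.0465]
ee_rot: [0.471, -0.527, 0.527, -0.472]
ft_force: [-0.2, 0.0, -1.8]
grip_width: 0.0314
```

```bash
python3 - <<'E'
from h import *
s=get_state(); print(s['tool_pos'].round(4),s['ft_force'].round(1),d([.4752,-.0360,.045]))
E
```

```text
[ 0.4759 -0.0359  0.0465] [-0.2  0.  -1.8] [ 0.2  1.5 -0.6]
```

>>> apply_moves(
  moves=[
    [0, 0.0012, -0.0005, 0, 0, 0],
    [0, 0.0012, -0.0005, 0, 0, 0],
    [0, 0.0012, -0.0005, 0, 0, 0],
  ],
)

```text
time: 14.47
tool_pos: [0.4751, -0.0359, 0.0449]
ee_rot: [0.471, -0.527, 0.527, -0.472]
ft_force: [-0.8, -1.2, -0.4]
grip_width: 0.0317
```

>>> apply_moves(
  moves=[
    [0, 0, 0, 0, 0, 0],
    [0, 0, 0, 0, 0, 0],
    [0, 0, 0, 0, 0, 0],
    [0, 0, 0, 0, 0, 0],
    [0, 0, 0, 0, 0, 0],
    [0, 0, 0, 0, 0, 0],
    [0, 0, 0, 0, 0, 0],
  ],
  fingers=1,
)

```text
time: 15.05
tool_pos: [0.4747, -0.0358, 0.0445]
ee_rot: [-0.471, 0.527, -0.527, 0.471]
ft_force: [-0.8, -0.4, 0.7]
grip_width: 0.0754
```

>>> apply_moves(
  moves=[
    [0, -0.03, 0, 0, 0, 0],
    [0, -0.06, 0, 0, 0, 0],
    [0, -0.09, 0, 0, 0, 0],
    [0, -0.11, 0, 0, 0, 0],
    [0, -0.11, 0, 0, 0, 0],
    [0, -0.11, 0, 0, 0, 0],
  ],
)

```text
time: 15.55
tool_pos: [0.4754, -0.0359, 0.1553]
ee_rot: [0.471, -0.526, 0.528, -0.472]
ft_force: [0.2, 0.2, 0.1]
grip_width: 0.0879
```

```bash
python3 - <<'E'
from h import *
s=get_state(); print(s['time'],s['tool_pos'].round(4),d([.642,-.0985,.155]))
f=grab('wrist'); find(f,'socket_24_mid'); find(f,'socket_30_mid'); find(f,'socket_19_mid')
uv=proj(f,[.4749,-.0353,.072]); print(uv,blob(f,uv,.072,win=25))
E
```

```text
15.55 [ 0.4754 -0.0359  0.1553] [ 43.7   0.8 172.5]
socket_24_mid call 0.88 [ 0.472 -0.034  0.04 ] [316. 226.]
socket_30_mid call 0.84 [ 0.641 -0.097  0.036] [502. 270.]
socket_30_mid call 0.62 [ 0.464 -0.116  0.01 ] [317. 297.]
socket_19_mid call 0.94 [ 0.62  -0.005  0.029] [477. 173.]
[318.78888449 236.43243171] (array([320.23376623, 237.55844156]), np.int32(231), array([ 0.47593323, -0.0363493 ,  0.072     ]))
```

>>> apply_moves(
  moves=[
    [0.009, 0, 0.035, 0, 0, 0],
    [0.018, 0, 0.07, 0, 0, 0],
    [0.027, 0, 0.105, 0, 0, 0],
    [0.036, 0, 0.14, 0, 0, 0],
    [0.0433, 0, 0.172, 0, 0, 0],
    [0.0433, 0, 0.172, 0, 0, 0],
    [0.0433, 0, 0.172, 0, 0, 0],
    [0.0433, 0, 0.172, 0, 0, 0],
  ],
)

```text
time: 16.42
tool_pos: [0.6391, -0.0977, 0.1526]
ee_rot: [-0.472, 0.528, -0.526, 0.47]
ft_force: [0.6, -0.2, -0.6]
grip_width: 0.0879
```

```bash
python3 - <<'E'
from h import *
s=get_state()
f=grab('wrist'); find(f,'socket_30_mid')
uv=proj(f,[.6415,-.098,.07]); print(uv,blob(f,uv,.07,win=30))
s=get_state(); print(s['time'],s['tool_pos'].round(4),d([.6415,-.098,.034]))
E
```

```text
socket_30_mid call 0.97 [ 0.642 -0.095  0.036] [323. 223.]
[323.28140072 237.42153272] (array([325.34358289, 237.20989305]), np.int32(748), array([ 0.64313877, -0.09800874,  0.07      ]))
16.5167 [ 0.6391 -0.0974  0.1536] [  0.3 119.6   2.8]
```

>>> apply_moves(
  moves=[
    [0, 0.035, 0.002, 0, 0, 0],
    [0, 0.07, 0.0025, 0, 0, 0],
    [0, 0.1, 0.0025, 0, 0, 0],
    [0, 0.115, 0.0025, 0, 0, 0],
    [0, 0.119, 0.0025, 0, 0, 0],
    [0, 0.119, 0.0025, 0, 0, 0],
    [0, 0.119, 0.0025, 0, 0, 0],
  ],
)

```text
time: 17.1
tool_pos: [0.6441, -0.0983, 0.0369]
ee_rot: [0.471, -0.527, 0.528, -0.472]
ft_force: [0.3, -0.8, -0.1]
grip_width: 0.0873
```

>>> apply_moves(
  moves=[
    [0, 0, 0, 0, 0, 0],
    [0, 0, 0, 0, 0, 0],
    [0, 0, 0, 0, 0, 0],
    [0, 0, 0, 0, 0, 0],
    [0, 0, 0, 0, 0, 0],
    [0, 0, 0, 0, 0, 0],
    [0, 0, 0, 0, 0, 0],
    [0, 0, 0, 0, 0, 0],
    [0, 0, 0, 0, 0, 0],
  ],
  fingers=-1,
)

```text
time: 17.85
tool_pos: [0.6432, -0.0983, 0.0355]
ee_rot: [-0.471, 0.527, -0.527, 0.471]
ft_force: [0.4, -0.3, 0.7]
grip_width: 0.0403
```

>>> apply_moves(
  moves=[
    [0, -0.03, 0, 0, 0, 0],
    [0, -0.06, 0, 0, 0, 0],
    [0, -0.09, 0, 0, 0, 0],
    [0, -0.12, 0, 0, 0, 0],
    [0, -0.14, 0, 0, 0, 0],
    [0, -0.14, 0, 0, 0, 0],
    [0, -0.14, 0, 0, 0, 0],
  ],
)

```text
time: 18.43
tool_pos: [0.6434, -0.0983, 0.1756]
ee_rot: [0.471, -0.527, 0.527, -0.472]
ft_force: [-0.1, 0.9, -4.5]
grip_width: 0.0401
```

```bash
python3 - <<'E'
from h import *
s=get_state(); t=s['tool_pos']; print(s['time'],t.round(4),s['grip_width'],d([.4837,.0442,t[2]]))
f=grab('wrist'); z=t[2]-.035+.07; uv=proj(f,[t[0],t[1],z]); print(uv,blob(f,uv,z,win=30))
E
```

```text
18.4333 [ 0.6434 -0.0983  0.1756] 0.040128839219365685 [-123.8   -0.2 -174.6]
[319.55065254 304.89866965] (array([320.13757116, 302.25094877]), np.int32(2108), array([ 0.64380489, -0.09699781,  0.21059614]))
```

>>> apply_moves(
  moves=[
    [-0.02, 0, -0.029, 0, 0, 0],
    [-0.041, 0, -0.058, 0, 0, 0],
    [-0.061, 0, -0.087, 0, 0, 0],
    [-0.082, 0, -0.116, 0, 0, 0],
    [-0.102, 0, -0.145, 0, 0, 0],
    [-0.1228, 0.01, -0.1742, 0, 0, 0],
    [-0.1228, 0.04, -0.1742, 0, 0, 0],
    [-0.1228, 0.07, -0.1742, 0, 0, 0],
    [-0.1228, 0.09, -0.1742, 0, 0, 0],
    [-0.1228, 0.1, -0.1742, 0, 0, 0],
    [-0.1228, 0.1, -0.1742, 0, 0, 0],
    [-0.1228, 0.1, -0.1742, 0, 0, 0],
  ],
)

```text
time: 19.48
tool_pos: [0.483, 0.043, 0.0745]
ee_rot: [-0.472, 0.528, -0.527, 0.471]
ft_force: [0.3, -0.7, -3.4]
grip_width: 0.0403
```

```bash
python3 - <<'E'
from h import *
for i in range(2):
    s=get_state(); f=grab('scene'); print(s['time'],s['tool_pos'].round(4),s['grip_width'],d([.4838,.0432,.0457]))
E
```

```text
19.4833 [0.483  0.043  0.0745] 0.040307222532754046 [-0.1 29.7 -0.2]
19.5333 [0.484  0.043  0.0754] 0.04017238999208356 [-0.1 30.3 -0.7]
```

>>> apply_moves(
  moves=[
    [0, 0.015, 0, 0, 0, 0],
    [0, 0.024, 0, 0, 0, 0],
    [0, 0.028, 0, 0, 0, 0],
    [0, 0.0295, 0, 0, 0, 0],
    [0, 0.0298, 0, 0, 0, 0],
    [0, 0.0298, 0, 0, 0, 0],
    [0, 0.0298, 0, 0, 0, 0],
  ],
)

```text
time: 20.17
tool_pos: [0.4842, 0.0432, 0.0461]
ee_rot: [0.471, -0.527, 0.527, -0.472]
ft_force: [0.1, 0.5, -2.3]
grip_width: 0.0403
```

```bash
python3 - <<'E'
from h import *
s=get_state(); print(s['tool_pos'].round(4),s['ft_force'].round(1),d([.4838,.0432,.0457]))
E
```

```text
[0.4842 0.0432 0.0461] [ 0.1  0.5 -2.3] [ 0.   0.4 -0.4]
```

>>> apply_moves(
  moves=[
    [0, 0.0004, 0, 0, 0, 0],
    [0, 0.0004, 0, 0, 0, 0],
  ],
)

```text
time: 20.33
tool_pos: [0.484, 0.0431, 0.0455]
ee_rot: [0.471, -0.527, 0.527, -0.471]
ft_force: [-0.4, -0.5, -2.9]
grip_width: 0.04
```

>>> apply_moves(
  moves=[
    [0, 0, 0, 0, 0, 0],
    [0, 0, 0, 0, 0, 0],
    [0, 0, 0, 0, 0, 0],
    [0, 0, 0, 0, 0, 0],
    [0, 0, 0, 0, 0, 0],
    [0, 0, 0, 0, 0, 0],
    [0, 0, 0, 0, 0, 0],
  ],
  fingers=1,
)

```text
time: 20.92
tool_pos: [0.4839, 0.0431, 0.0453]
ee_rot: [0.471, -0.527, 0.527, -0.471]
ft_force: [-0.7, 0.6, -0.3]
grip_width: 0.0838
```

>>> apply_moves(
  moves=[
    [0, -0.03, 0, 0, 0, 0],
    [0, -0.06, 0, 0, 0, 0],
    [0, -0.09, 0, 0, 0, 0],
    [0, -0.11, 0, 0, 0, 0],
    [0, -0.11, 0, 0, 0, 0],
    [0, -0.11, 0, 0, 0, 0],
  ],
)

```text
time: 21.42
tool_pos: [0.4845, 0.0432, 0.1562]
ee_rot: [0.471, -0.527, 0.528, -0.472]
ft_force: [-0.2, -0.3, -0.0]
grip_width: 0.0874
```

```bash
python3 - <<'E'
from h import *
s=get_state(); print(s['time'],s['tool_pos'].round(4),d([.619,-.0055,.14]))
f=grab('wrist'); find(f,'socket_30_mid'); find(f,'socket_19_mid')
uv=proj(f,[.4837,.0442,.08]); print(uv,blob(f,uv,.08,win=30))
E
```

```text
21.4167 [0.4845 0.0432 0.1562] [ 33.4  16.5 139. ]
socket_30_mid call 0.84 [0.48  0.042 0.046] [315. 231.]
socket_19_mid call 0.82 [ 0.62  -0.003  0.03 ] [467. 256.]
[318.25957627 238.45852484] (array([325.31065089, 237.03254438]), np.int32(338), array([0.4892319 , 0.04472087, 0.08      ]))
```

Next is the smallest, 19.

>>> apply_moves(
  moves=[
    [0.009, 0, 0.035, 0, 0, 0],
    [0.017, 0, 0.07, 0, 0, 0],
    [0.026, 0, 0.105, 0, 0, 0],
    [0.033, 0.01, 0.139, 0, 0, 0],
    [0.033, 0.016, 0.139, 0, 0, 0],
    [0.033, 0.016, 0.139, 0, 0, 0],
    [0.033, 0.016, 0.139, 0, 0, 0],
  ],
)

```text
time: 22.15
tool_pos: [0.616, -0.005, 0.137]
ee_rot: [-0.473, 0.528, -0.526, 0.47]
ft_force: [-0.3, -0.8, -0.6]
grip_width: 0.0878
```

```bash
python3 - <<'E'
from h import *
f=grab('wrist'); find(f,'socket_19_mid'); save(f,'w7.png')
uv=proj(f,[.619,-.0055,.056]); print(uv,blob(f,uv,.056,win=20))
s=get_state(); print(s['time'],s['tool_pos'].round(4),d([.619,-.0055,.024]))
E
```

```text
socket_19_mid call 0.72 [ 0.622 -0.009  0.029] [328. 233.]
[324.12852908 238.04279251] (array([322.22151899, 238.37341772]), np.int32(158), array([ 0.61748044, -0.00560194,  0.056     ]))
22.25 [ 0.6166 -0.0047  0.1386] [  0.5 114.6   2.7]
```

View pics/w7.png

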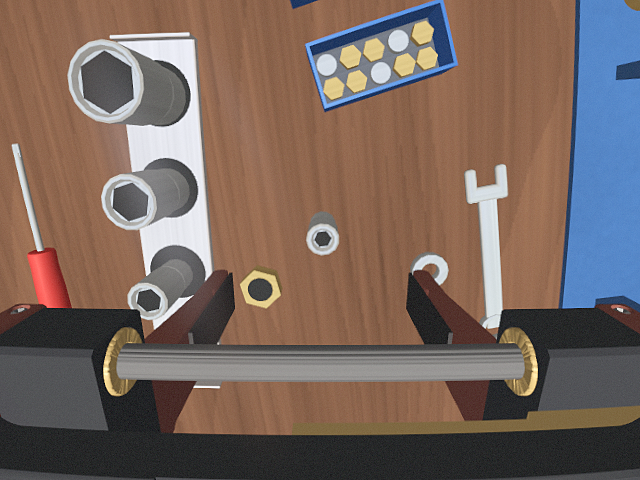

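Three sockets stand on their pads and the 19's mouth is at (323,239). The nut at (260,288) and washer at (430,268) lie clear of the fingers' descent.

>>> apply_moves(
  moves=[
    [0.0005, 0.035, 0.0015, 0, 0, 0],
    [0.0005, 0.07, 0.0015, 0, 0, 0],
    [0.0005, 0.1, 0.0015, 0, 0, 0],
    [0.0005, 0.11, 0.0015, 0, 0, 0],
    [0.0005, 0.113, 0.0015, 0, 0, 0],
    [0.0005, 0.113, 0.0015, 0, 0, 0],
    [0.0005, 0.113, 0.0015, 0, 0, 0],
  ],
)

```text
time: 22.83
tool_pos: [0.6208, -0.0057, 0.0281]
ee_rot: [0.471, -0.526, 0.528, -0.472]
ft_force: [0.6, -0.4, 0.8]
grip_width: 0.088
```

>>> apply_moves(
  moves=[
    [0, 0, 0, 0, 0, 0],
    [0, 0, 0, 0, 0, 0],
    [0, 0, 0, 0, 0, 0],
    [0, 0, 0, 0, 0, 0],
    [0, 0, 0, 0, 0, 0],
    [0, 0, 0, 0, 0, 0],
    [0, 0, 0, 0, 0, 0],
    [0, 0, 0, 0, 0, 0],
    [0, 0, 0, 0, 0, 0],
    [0, 0, 0, 0, 0, 0],
  ],
  fingers=-1,
)

```text
time: 23.67
tool_pos: [0.6195, -0.0058, 0.0262]
ee_rot: [-0.471, 0.527, -0.527, 0.471]
ft_force: [-0.5, 0.8, -0.5]
grip_width: 0.0251
```

>>> apply_moves(
  moves=[
    [0, -0.03, 0, 0, 0, 0],
    [0, -0.06, 0, 0, 0, 0],
    [0, -0.09, 0, 0, 0, 0],
    [0, -0.12, 0, 0, 0, 0],
    [0, -0.14, 0, 0, 0, 0],
    [0, -0.14, 0, 0, 0, 0],
    [0, -0.14, 0, 0, 0, 0],
  ],
)

```text
time: 24.25
tool_pos: [0.6201, -0.0058, 0.1668]
ee_rot: [0.471, -0.527, 0.528, -0.472]
ft_force: [-0.6, 0.5, -2.9]
grip_width: 0.025
```

```bash
python3 - <<'E'
from h import *
s=get_state(); t=s['tool_pos']; print(s['time'],t.round(4),s['grip_width'],d([.4661,-.1148,t[2]]))
f=grab('wrist'); z=t[2]-.026+.056; uv=proj(f,[t[0],t[1],z]); print(uv,blob(f,uv,z,win=18))
E
```

```text
24.25 [ 0.6201 -0.0058  0.1668] 0.024962697309511752 [ 125.4   -0.3 -140.9]
[319.59870366 300.16876405] (array([320.03908046, 299.12183908]), np.int32(435), array([ 0.62036635, -0.00531309,  0.19679553]))
```

>>> apply_moves(
  moves=[
    [0.021, 0, -0.0235, 0, 0, 0],
    [0.042, 0, -0.047, 0, 0, 0],
    [0.063, 0, -0.07, 0, 0, 0],
    [0.084, 0, -0.094, 0, 0, 0],
    [0.105, 0, -0.117, 0, 0, 0],
    [0.1258, 0.01, -0.141, 0, 0, 0],
    [0.1258, 0.04, -0.141, 0, 0, 0],
    [0.1258, 0.07, -0.141, 0, 0, 0],
    [0.1258, 0.09, -0.141, 0, 0, 0],
    [0.1258, 0.1, -0.141, 0, 0, 0],
    [0.1258, 0.1, -0.141, 0, 0, 0],
    [0.1258, 0.1, -0.141, 0, 0, 0],
  ],
)

```text
time: 25.3
tool_pos: [0.4648, -0.1148, 0.0654]
ee_rot: [-0.472, 0.528, -0.526, 0.471]
ft_force: [1.1, 0.4, -1.8]
grip_width: 0.0245
```

```bash
python3 - <<'E'
from h import *
f=grab('wrist'); find(f,'pad_4'); print(proj(f,PADS[3])); save(f,'w8.png')
f=grab('wrist'); s=get_state(); print(s['time'],s['tool_pos'].round(4),s['grip_width'],d([.4661,-.1153,.0364]))
E
```

```text
pad_4 call 0.71 [ 0.464 -0.118  0.013] [320. 253.]
[321.6797284  247.38022252]
25.45 [ 0.4665 -0.1152  0.0671] 0.024851298914817025 [ 0.1 30.7 -0.4]
```

View pics/w8.png

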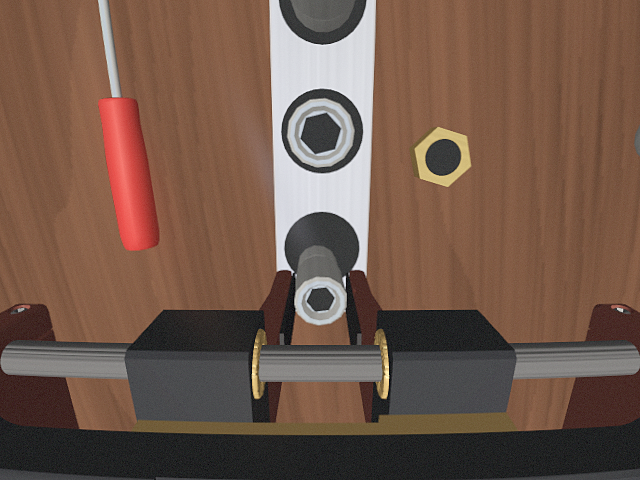

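The 24 is concentric on its pad at (321,131), and the last pad is at (322,247) as predicted. I'll lower the 19.

>>> apply_moves(
  moves=[
    [0, 0.015, 0, 0, 0, 0],
    [0, 0.025, 0, 0, 0, 0],
    [0, 0.029, 0, 0, 0, 0],
    [0, 0.0303, 0, 0, 0, 0],
    [0, 0.0305, 0, 0, 0, 0],
    [0, 0.0305, 0, 0, 0, 0],
    [0, 0.0305, 0, 0, 0, 0],
  ],
)

```text
time: 26.03
tool_pos: [0.4656, -0.1151, 0.0361]
ee_rot: [0.471, -0.527, 0.527, -0.471]
ft_force: [-2.2, 1.2, 0.2]
grip_width: 0.0253
```

```bash
python3 - <<'E'
from h import *
s=get_state(); print(s['tool_pos'].round(4),s['ft_force'].round(1),d([.4661,-.1153,.0362]))
E
```

```text
[ 0.4656 -0.1151  0.0361] [-2.2  1.2  0.2] [ 0.1 -0.1  0.5]
```

>>> apply_moves(
  moves=[
    [0, 0, 0, 0, 0, 0],
    [0, 0, 0, 0, 0, 0],
    [0, 0, 0, 0, 0, 0],
    [0, 0, 0, 0, 0, 0],
    [0, 0, 0, 0, 0, 0],
    [0, 0, 0, 0, 0, 0],
    [0, 0, 0, 0, 0, 0],
  ],
  fingers=1,
)

```text
time: 26.62
tool_pos: [0.4656, -0.1151, 0.0358]
ee_rot: [0.471, -0.527, 0.527, -0.471]
ft_force: [-0.6, -0.2, 0.1]
grip_width: 0.0682
```

>>> apply_moves(
  moves=[
    [0, -0.03, 0, 0, 0, 0],
    [0, -0.06, 0, 0, 0, 0],
    [0, -0.1, 0, 0, 0, 0],
    [0, -0.14, 0, 0, 0, 0],
    [0, -0.18, 0, 0, 0, 0],
    [0, -0.2, 0.02, 0, 0, 0],
    [0, -0.2, 0.06, 0, 0, 0],
    [0, -0.2, 0.08, 0, 0, 0],
    [0, -0.2, 0.08, 0, 0, 0],
    [0, -0.2, 0.08, 0, 0, 0],
  ],
)

```text
time: 27.45
tool_pos: [0.5451, -0.1239, 0.2353]
ee_rot: [-0.472, 0.527, -0.527, 0.471]
ft_force: [0.1, 1.1, -0.5]
grip_width: 0.0878
```

```bash
python3 - <<'E'
from h import *
f=grab('wrist'); s=get_state(); print(s['time'],s['tool_pos'],s['grip_width'])
T=[.088,.08,.072,.066]
for p,t in zip(PADS,T): print(proj(f,[p[0],p[1],t]).round(1))
for q in Q[:4]: find(f,q)
f2=grab('side'); im=np.vstack([cv2.resize(f['image'][:300],(640,300)),cv2.resize(f2['image'][150:330,180:420],(400,300))[:, :] if 0 else cv2.copyMakeBorder(cv2.resize(f2['image'][170:320,220:380],(320,300)),0,0,0,320,cv2.BORDER_CONSTANT)])
cv2.imwrite('pics/fin.png',im[:,:,::-1])
E
```

```text
27.5 [ 0.54406976 -0.12378816  0.23498344] 0.08779198168757582
[223.3 -63.4]
[230.1  41.7]
[237.  134.3]
[243.  214.6]
socket_19_mid call 0.86 [ 0.465 -0.117  0.039] [248. 212.]
socket_24_mid call 0.55 [ 0.474 -0.037  0.043] [243. 136.]
socket_24_mid call 0.24 [0.481 0.043 0.044] [237.  53.]
socket_30_mid call 0.64 [0.481 0.045 0.043] [237.  51.]
socket_36_mid call 0.83 [ 0.563 -0.292  0.046] [350. 344.]
```

View pics/fin.png

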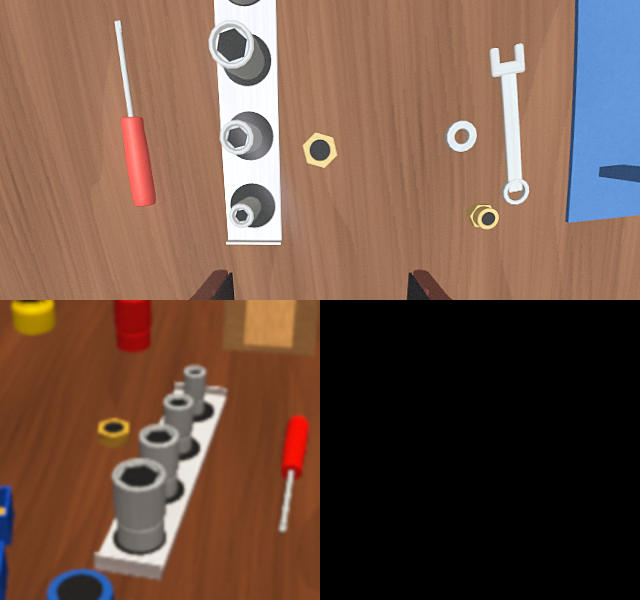

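All four stand upright and in order. Seen mouths (232,44), (238,137) and (242,216) are within 1–3 px (about 1–3 mm) of those predicted for centred sockets. Handing in.

```bash
python3 -c "
from plant import *
print(finish_job(), get_state()['time'])"
```

```text
the job is handed in; nothing more can be done
the job is handed in; nothing more can be done
```

All four sockets stand upright on the tray's pads, one per pad: 36 nearest the blue pump, then 30, 24 and 19 at the far end. I lifted the 24 out of the gap between the bins by its top, with the jaws in line with the gap. The job was handed in at about 27.5 s with the gripper open and clear of everything.

**Final checks:**
- The last pictures show all four upright on their pads.
- The mouths of 30, 24 and 19 were within 1–3 px (about 1–3 mm) of where centred sockets should appear. The 36 was outside that last wrist view, but it measured about 1 px off right after placing.
- The highest force reading I saw was about 10 N, when the 36 touched down. The red socket and the white pump were not touched.

**Failed or disagreeing checks:**
- One malformed move call was refused at the start and moved nothing.
- The dark-blob reading of the 30's mouth after placing was about 5 mm off. I put this down to shading, since the network (about 4 mm accuracy) and the later pictures agreed with the pad position.
- The network found only the red look-alike for the 36 in the last wrist picture; I confirmed the steel one by eye in the side view.

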